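# Raise the dust hood's sash to its marker

## Task

Open the bench dust hood: with your fingertips beneath the lip of its counterweighted sliding window, push the window up until the orange pointer on it is level with the green marker on the post, not past it, then leave it standing there and take your hand away. Only push from beneath the lip: do not pinch it or press on the blue-framed window above it, and do not disturb the marker, the tools and bottle on the bench or the workpiece inside the hood.

Things in the scene. Friction and masses are not known exactly. Their poses are not given: they have to be found in the camera images.
- hood: Fixed clear bench dust hood, 350 deep, 560 wide, 560 mm high. Origin: on the bench, in the middle of its width, 160 mm before its back; x from its open front to its back, y to the left seen from the front, z up. Sill 26 mm high, 176 mm before the origin. Its front posts (30 x 30 mm, 265 mm left and right of the middle) lean back (to +x) 25 deg (0.436 rad) from vertical. Brass weights at its sides balance the window.
- sash (a joint): How far the sliding window is open, in m along the sloping posts: 0 shut, end stop at 0.25. Window and lip weigh about 0.86 kg but counterweights balance them: some 2 to 4 N along the slope moves the window slowly either way, and it stays where it is left (friction).
- mark (a joint): Where the green marker is clamped on the left post, on the same scale as the sash: the pointer is level with the marker when joint sash equals joint mark. At the start it is 0.05 m or more above the pointer.
- lip: Bright aluminium lip along the window's lower edge: a flat strip 470 mm long, 6 mm thick, sticking out 32 mm before the window's rail; moves with the window. Axes: z up the slope (the way it slides), -x outward at right angles to the window, y along the lip to the left. Open beneath it down to the sill, 55 to 95 mm at the start.
- lip_edge (a point): Middle of the lip's front lower edge, on the underside; axes as lip. The flat underside runs 44 mm from here along +x of these axes.
- window: The window standing on the lip: clear pane 480 mm wide in a blue frame, 290 mm tall. Its lower rail is a blue moulding that slopes from just behind the lip's front edge up to the pane, 35 mm higher. Not to be pressed. Origin (middle of its lower edge) and axes as lip.
- pointer (a point): Tip of the orange pointer (10 mm high) that moves with the window, at its left end in front of the left post, 20 mm up the slope from the lip's underside. Axes as lip.
- mark_tip (a point): Tip of the green marker, a plastic collar (18 mm high, its tip 10 mm) clamped with a black thumbscrew on the left post, beside the pointer's path. Its z axis runs up the slope.
- rail_piece: Loose workpiece, an I-section of pale wood, 50 x 160 x 48 mm, lying on the hood's floor well behind the window, long side along its y. Origin: centre of its underside.
- mallet: Turned wooden mallet standing on its head on the bench before the hood's right end, 88 mm diameter, 262 mm tall. Origin: centre of its underside.
- bottle: Water bottle with a blue cap standing right of the hood's front, 64 mm diameter, 220 mm tall. Origin: centre of its underside.
- chisel: Chisel lying on the bench before the hood's left end, 255 mm long along its x, black handle 26 mm thick to -x. Origin: at its ferrule, on the bench.

How it is judged:
By the outcome, as a careful person would: the job done as asked, in the order asked, and still so for the second after the job is handed in, with the robot touching nothing.
It also fails if it takes over 38 s, if anything falls off the work surface, if the arm or the gripper's body presses on something with over 40 N, if the wrist force passes 120 N, or if a joint passes its speed limit or range.

## Robot

A 6-joint arm with a two-finger parallel gripper is mounted at the origin on the work surface. World frame = base frame: x ahead of the robot, y to its left, z up, the work surface at z = 0. Lengths are in m, angles in rad, forces in N, time in s.
With the tool pointing down it reaches from about 0.325 to 0.9 m from the base axis. Payload 6.1 kg.
Tool frame: the origin (TCP) lies at the very end of the fingers, on their centre line; the grasp point (between the pads) lies 19 mm behind it; z points along the fingers, y is the line along which they close (so a half turn about z gives the same grasp; the last joint's range is limited). The gripper opens to 85 mm and grips with 20 to 120 N. Pads are 22 mm wide; open, the fingers measure 114 mm over their backs; the gripper's body (76 mm by 85 mm) begins 54 mm behind the grasp point. The pads swing forward as they close: fully open they stand 13 mm farther back than shut.
Start: joints at [1.222, 0.22, 1.526, -0, 1.395, -0.126], TCP at [0.138, 0.61, 0.231] pointing down, gripper open.
Joint ranges: [-2.98, 2.98], [-0.91, 2.08], [0.09, 2.57], [-1.24, 4.39], [0.2, 2.65], [-2.68, 2.68]. Speed limits (rad/s): [2.57, 2.57, 3.01, 3.14, 3.14, 3.14].

## Interface

Orientations are given as a rotation vector (axis times angle).
In Python, from workcell import env, optics gives the robot as it stands.
- The arm moves only by the shell command python3 -m pendant 'ROWS'. ROWS is JSON, a list of rows, each a list of 7 numbers: the shift along the tool's x, y, z normalised to -1 to 1, where 1 is 40 mm, then the turn, a rotation vector about the tool's x, y, z normalised to -1 to 1, where 1 is 45 degrees, then the closure, from 0 (fully open) to 1 (shut). In form: [[dx, dy, dz, wx, wy, wz, gripper], ...]. A call has 1 to 5 rows; each row shifts and turns the commanded pose from where the row before left it, along the tool's axes as they then stand; what a row does not reach is not made up. A row lasts 1/12 s, in which the tool goes at most 41.7 mm and 7.16 degrees, less where a joint would pass 70% of its speed; a pose out of reach is approached as far as the arm can. A call with a number of a shift or a turn outside -1 to 1 is refused whole. A call with a gripper value outside its range is refused whole. The fingers move at their own pace and stop on an object; the grip force is fixed at half the most. Time passes only in rows, so rows that do not move let the fingers close. It gives the time, the measured TCP pose, the force, the opening and the grip force at its end, in the units of the state.
- env.get_obs(): the state, without advancing time (a new reading comes with each control period).
- optics.read_camera(name): name is "scene" or "side" or "wrist"; returns the picture (384x512x3 uint8, red, green, blue); there is no depth.
- optics.camera_model(name): a dict with "vfov" (degrees; the focal length in pixels is half the picture's height over the tangent of half this angle, whatever the lens; pixels are square), "cx", "cy" (the principal point, pixels), "distortion" ([k1, k2, p1, p2, k3] as OpenCV has them; the pictures are not rectified), "R" (3x3) and "t" (3): a world point X has camera coordinates R X + t; the wrist camera has in their place "T_tool_cam" (4x4, takes a point from camera to tool coordinates, whose origin is the TCP and whose axes are the flange's). Camera axes: x right, y down, z forward; pixel columns grow to the right and rows downward; lengths in m; the calibration is good to about 2 mm. A picture is of the moment at which its call begins: read the wrist's pose just before it. camera_model takes no time and is no camera call.
- env.sign_off(): hands the job in; it is judged then, once.
The state is a dict: "time_s": time; "joint_positions": joint angles; "joint_vel": joint speeds; "effort": joint torques, N m; "tcp_pos": TCP position; "eef_rot": TCP orientation; "wrist_force": force on the tool from outside, world axes, zero at the start; "ft_torque": the same for the moment, N m; "opening": finger opening in m; "gripper_force": force on a finger pad.
Only numpy, scipy, OpenCV 4.12 (cv2) and the standard library are available. Lean on these libraries where they do the work, as an engineer would, in place of code of your own. Each camera call takes 0.05 s, during which the arm holds its last target. There are 200 camera calls.

## Working session

There is one attempt and no reset: what is moved stays moved. The work goes in short steps, Python scripts to look and compute and a shell command to move; the robot and the scene stay as the last step left them, time stands still between calls to the robot, and variables do not carry over. Pictures are saved under pics/ and viewed, at most 10 in all, crops included, and the job is handed in when it is done.

```bash
ls; mkdir -p pics
python3 - <<'E'
from workcell import env, optics
import cv2,numpy as np
s=env.get_obs();print({k:np.round(v,3) for k,v in s.items()})
for n in("scene","side"):
    im=optics.read_camera(n);cv2.imwrite(f"pics/{n}0.png",im[:,:,::-1])
    print(n,optics.camera_model(n))
print(optics.camera_model("wrist"))
E
```

```text
pics
{'time_s': np.float64(0.0), 'joint_positions': array([ 1.222,  0.221,  1.528, -0.   ,  1.395, -0.126]), 'joint_vel': array([ 0.002,  0.001,  0.001,  0.001, -0.002, -0.001]), 'effort': array([-1.0000e-03, -4.9689e+01, -3.8940e+01, -0.0000e+00,  1.1000e-02,
       -0.0000e+00]), 'tcp_pos': array([0.138, 0.609, 0.23 ]), 'eef_rot': array([-3.490e-01, -3.122e+00,  3.000e-03]), 'wrist_force': array([ 0.876,  0.481, -0.505]), 'ft_torque': array([0.008, 0.006, 0.054]), 'gripper_force': np.float64(0.0), 'opening': np.float64(0.086)}
scene {'vfov': 44.85145404918203, 'cx': 253.7488254443064, 'cy': 190.00202003937736, 'distortion': array([-0.04664103,  0.        ,  0.        ,  0.        ,  0.        ]), 'R': array([[ 0.89107281,  0.45376911, -0.00910211],
       [ 0.3668725 , -0.73194962, -0.57415532],
       [-0.26719623,  0.50827488, -0.81869581]]), 't': array([-0.49954894, -0.2046549 ,  1.57444606])}
side {'vfov': 54.35325387634768, 'cx': 259.2253211395064, 'cy': 192.1494982867609, 'distortion': array([-0.10991379,  0.        ,  0.        ,  0.        ,  0.        ]), 'R': array([[ 0.99340606, -0.11416176, -0.01055901],
       [-0.09243395, -0.7430286 , -0.66284573],
       [ 0.06782599,  0.65945098, -0.74868154]]), 't': array([-0.59070936,  0.07803814,  1.14141841])}
{'vfov': 65.27061308512957, 'cx': 251.79426030333116, 'cy': 188.05114721204842, 'distortion': array([-0.05488936,  0.        ,  0.        ,  0.        ,  0.        ]), 'T_tool_cam': array([[-9.41482588e-04, -9.59520235e-01, -2.81638121e-01,
         7.17080179e-02],
       [ 9.99999170e-01, -1.15109831e-03,  5.78829025e-04,
        -5.89087113e-05],
       [-8.79591329e-04, -2.81637343e-01,  9.59520523e-01,
        -1.42715266e-01],
       [ 0.00000000e+00,  0.00000000e+00,  0.00000000e+00,
         1.00000000e+00]])}
```

View pics/scene0.png

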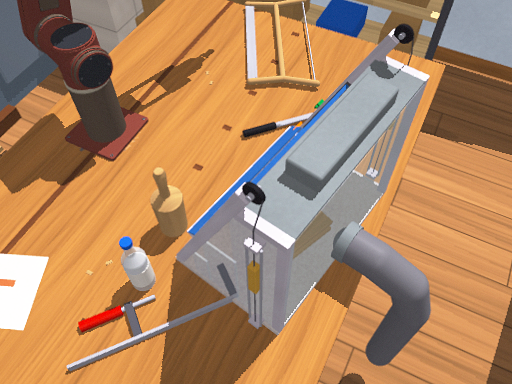

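View pics/side0.png

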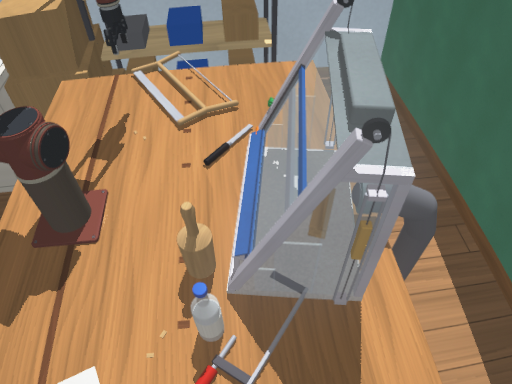

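The scene view shows the hood from behind and to the right, with the green marker near (320,104). In the side view the blue rail runs from (240,250) to (262,132), with the green marker near (270,102). I'll enlarge the key areas and compute colour blobs.

```bash
cat > h.py <<'E'
import numpy as np,cv2
from workcell import env,optics
from scipy.spatial.transform import Rotation as Ro
def cam(n,s=None):
    m=optics.camera_model(n);f=192/np.tan(np.radians(m['vfov']/2))
    K=np.array([[f,0,m['cx']],[0,f,m['cy']],[0,0,1]])
    if n=='wrist':
        T=np.eye(4);T[:3,:3]=Ro.from_rotvec(s['eef_rot']).as_matrix();T[:3,3]=s['tcp_pos']
        W=np.linalg.inv(T@m['T_tool_cam']);return K,m['distortion'],W[:3,:3],W[:3,3]
    return K,m['distortion'],np.array(m['R']),np.array(m['t'])
def ray(c,p):
    K,d,R,t=c;u=cv2.undistortPoints(np.array([[p]],float),K,d)[0,0]
    v=R.T@np.array([u[0],u[1],1]);return -R.T@t,v/np.linalg.norm(v)
def onz(c,p,z):
    o,v=ray(c,p);return o+v*(z-o[2])/v[2]
def tri(rs):
    A=sum(np.eye(3)-np.outer(v,v) for o,v in rs);b=sum((np.eye(3)-np.outer(v,v))@o for o,v in rs)
    X=np.linalg.solve(A,b);return X,[np.linalg.norm(np.cross(X-o,v)) for o,v in rs]
def proj(c,X):
    K,d,R,t=c;return cv2.projectPoints(np.atleast_2d(X).astype(float),cv2.Rodrigues(R)[0],t,K,d)[0][:,0]
E
python3 - <<'E'
from h import *
for n in("scene","side"):
    im=cv2.imread(f"pics/{n}0.png");h=cv2.cvtColor(im,cv2.COLOR_BGR2HSV)
    for nm,lo,hi in(("green",(45,120,60),(75,255,255)),("orange",(5,225,200),(14,255,255)),("blue",(105,140,60),(120,255,255))):
        k,_,st,ce=cv2.connectedComponentsWithStats(cv2.inRange(h,lo,hi))
        print(n,nm,[(st[i].tolist(),ce[i].round(1).tolist()) for i in range(1,k) if st[i][4]>3][:8])
a=cv2.imread("pics/scene0.png")[70:270,170:370];b=cv2.imread("pics/side0.png")[90:305,215:365]
a=cv2.resize(a,(420,420),interpolation=2);b=cv2.resize(b,(375,538),interpolation=2)
o=np.zeros((540,800,3),np.uint8);o[:420,:420]=a;o[:538,422:797]=b;cv2.imwrite("pics/z.png",o)
E
```

```text
scene green [([315, 99, 9, 9, 34], [319.1, 103.1])]
scene orange []
scene blue [([316, 0, 52, 37, 1306], [343.2, 17.0]), ([189, 84, 160, 151, 1627], [266.9, 160.4]), ([119, 237, 13, 13, 129], [125.4, 242.8])]
side green [([268, 98, 5, 7, 19], [270.1, 100.9])]
side orange []
side blue [([167, 6, 36, 40, 1242], [184.5, 25.5]), ([188, 59, 20, 8, 119], [198.5, 62.5]), ([177, 61, 13, 8, 74], [182.3, 64.7]), ([301, 67, 5, 122, 329], [303.3, 125.1]), ([235, 130, 29, 125, 1312], [248.7, 192.1]), ([257, 182, 1, 4, 4], [257.0, 183.5]), ([193, 283, 14, 13, 145], [199.3, 288.7])]
```

View pics/z.png

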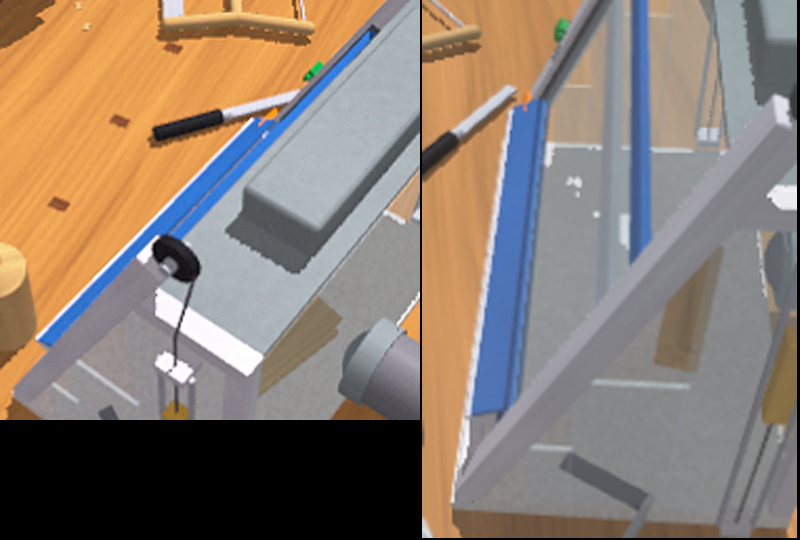

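The enlarged view shows, in original pixels, the pointer at side (256.6,129.2) and scene (297.6,124.8). The lip's left end is at side (251.4,132) and scene (290,126); its right end is at side (234,256) and scene (188,232). The green marker is at side (270,101) and scene (319,103).

Run:
```python
from h import *
A,B=cam("scene"),cam("side")
P={}
for n,a,b in(("pointer",(297.6,124.8),(256.6,129.2)),("green",(319.1,103.1),(270.1,100.9)),("lipL",(290,126.2),(251.4,132)),("lipR",(188,232),(234.2,256)),("corner",(177,253),(228.2,293.2))):
    X,e=tri([ray(A,a),ray(B,b)]);P[n]=X;print(n,X.round(4),np.round(e,4))
print(np.linalg.norm(P['lipL']-P['lipR']),np.degrees(np.arctan2(*(P['lipL']-P['lipR'])[:2])))
m=(P['lipL']+P['lipR'])/2;print(m)
print("mallet",[onz(A,(172,232),0).round(3),onz(B,(200,275),0).round(3)])
```

```text
pointer [0.6097 0.2006 0.1212] [0.0011 0.0011]
green [0.6579 0.2317 0.2064] [0.0009 0.0009]
lipL [0.5915 0.1841 0.1236] [0.0001 0.0001]
lipR [ 0.5025 -0.2639  0.107 ] [0.0013 0.0013]
corner [ 0.4741 -0.3023  0.0083] [0.0111 0.0111]
0.45701106082411713 11.229875679695192
[ 0.54701224 -0.03989358  0.11526952]
mallet [array([ 0.416, -0.237,  0.   ]), array([ 0.405, -0.248,  0.   ])]
```

The points agree with the given sizes: the lip comes out 457 mm long (470 given), hood yaw is about -11°, and the pointer is about 94 mm below the marker along the slope. I'll move to a staging pose in front of the hood.

```bash
R='python3 -m pendant'
python3 -m pendant '[[-0.56,-0.8,-0.1,0,0,0,1],[-0.56,-0.8,-0.1,0,0,0,1],[-0.56,-0.8,-0.1,0,0,0,1],[-0.56,-0.8,-0.1,0,0,0,1],[-0.56,-0.8,-0.1,0,0,0,1]]'
python3 -m pendant '[[-0.56,-0.8,-0.1,0,0,0,1],[-0.56,-0.8,-0.1,0,0,0,1],[-0.56,-0.8,-0.1,0,0,0,1],[-0.56,-0.8,-0.1,0,0,0,1],[-0.56,-0.8,-0.1,0,0,0,1]]'
python3 -m pendant '[[-0.56,-0.8,-0.1,0,0,0,1],[-0.56,-0.8,-0.1,0,0,0,1],[-0.56,-0.8,-0.1,0,0,0,1],[-0.56,-0.8,-0.1,0,0,0,1],[-0.56,-0.8,-0.1,0,0,0,1]]'
python3 -c "from workcell import env;print(env.get_obs())"
```

```text
time_s: 0.52
tcp_pos: [0.212, 0.4268, 0.2507]
eef_rot: [-0.348, -3.122, 0.002]
wrist_force: [1.3, 0.0, -0.6]
opening: 0.0255
gripper_force: 0.0
time_s: 0.93
tcp_pos: [0.2857, 0.2462, 0.2712]
eef_rot: [0.348, 3.122, -0.0]
wrist_force: [2.4, -0.3, -0.2]
opening: -0.0003
gripper_force: 0.0
time_s: 1.35
tcp_pos: [0.3598, 0.0653, 0.2915]
eef_rot: [0.349, 3.121, 0.0]
wrist_force: [1.2, 0.2, 0.6]
opening: 0.0002
gripper_force: 0.0
{'time_s': 1.35, 'joint_positions': array([-3.72099686e-02, -4.82616736e-01,  2.04964096e+00,  9.93376613e-05,
        1.57391331e+00, -1.38525287e+00]), 'joint_vel': array([-1.23129161,  0.2169815 , -0.22713486,  0.00484268,  0.00767292,
       -1.21784352]), 'effort': array([  5.93355551, -19.77141201, -38.75538826,  -0.20913332,
         0.40343706,   1.57025781]), 'tcp_pos': array([0.35976759, 0.06529451, 0.29145492]), 'eef_rot': array([3.49104973e-01, 3.12148552e+00, 2.31813330e-04]), 'wrist_force': array([1.1571286 , 0.2213228 , 0.60148183]), 'ft_torque': array([ 0.00928987, -0.02853776, -0.0349356 ]), 'gripper_force': 0.0, 'opening': 0.00020975888881664568}
```

```bash
python3 -m pendant '[[-0.56,-0.8,-0.1,0,0,0,1],[-0.56,-0.8,-0.1,0,0,0,1],[0,0,0,0,0,0.158,1],[0,0,0,0,0,0.158,1],[0,0,0,0,0,0.158,1]]'
for i in 1 2 3 4; do python3 -m pendant '[[0,0,0,0,0,0.158,1],[0,0,0,0,0,0.158,1],[0,0,0,0,0,0.158,1],[0,0,0,0,0,0.158,1],[0,0,0,0,0,0.158,1]]' >/dev/null;done
python3 -m pendant '[[0,0,0,0,0,0.158,1],[0,0,0,0,0,0.158,1],[0,0,0,0.0,0.155,0,1],[0,0,0,0,0.155,0,1],[0,0,0,0,0.155,0,1]]'
python3 -m pendant '[[0,0,0,0,0.155,0,1],[0,0,0,0,0.155,0,1],[0,0,0,0,0,0,1]]'
python3 - <<'E'
from h import *
s=env.get_obs();print(s['joint_positions'].round(3));print(Ro.from_rotvec(s['eef_rot']).as_matrix().round(3))
q=s['joint_positions'];r=np.sqrt(sum(s['tcp_pos'][:2]**2)-.078**2);S=q[1]+q[2]+q[4]
print(r,S,(r-.398*np.sin(q[1])-.542*np.sin(q[1]+q[2]))/np.sin(S))
im=optics.read_camera("wrist");cv2.imwrite("pics/w1.png",im[:,:,::-1])
E
```

```text
time_s: 1.77
tcp_pos: [0.3892, -0.0062, 0.2988]
eef_rot: [-0.934, -2.998, 0.0]
wrist_force: [-0.1, 0.2, -0.2]
opening: 0.0003
gripper_force: 0.0
time_s: 3.85
tcp_pos: [0.3899, -0.0053, 0.2989]
eef_rot: [3.043, -0.28, 0.567]
wrist_force: [-0.2, -0.5, 0.8]
opening: -0.0004
gripper_force: 0.0
time_s: 4.1
tcp_pos: [0.4168, -0.0002, 0.2951]
eef_rot: [2.939, -0.274, 0.886]
wrist_force: [-0.5, -0.8, -0.7]
opening: -0.0004
gripper_force: 0.0
[-0.184 -0.911  2.368 -0.008  1.098  1.574]
[[ 0.819 -0.187  0.543]
 [-0.152 -0.982 -0.108]
 [ 0.553  0.006 -0.833]]
0.4094101035870127 2.5552637575553563 0.33480024104600375
```

View pics/w1.png

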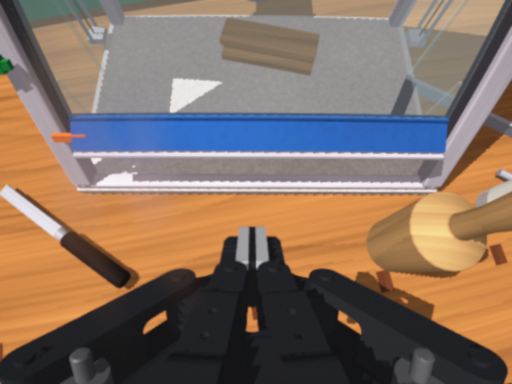

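The wrist picture shows the pointer at (68,137), the marker at the left edge near (5,65) and the lip's front edge along row 155. The mallet is well to the right, and the path to the lip is clear. Joint 2 sits at its limit, so I'll check which tilts the arm can reach and measure the lip.

Run:
```python
from h import *
s=env.get_obs();W=cam("wrist",s);im=cv2.imread("pics/w1.png");h=cv2.cvtColor(im,cv2.COLOR_BGR2HSV)
# lip front edge rows: bright strip below blue
for c in(100,180,258,340,430):
    col=im[110:195,c].astype(int).tolist();b=[i+110 for i,p in enumerate(col) if p[0]>120 and p[2]<80];br=[i+110 for i,p in enumerate(col) if min(p)>165]
    print(c,b[:1],b[-1:],br)
a,b,L3,hh=.398,.542,.335,.272
def ik(r,z,S):
    x=r-L3*np.sin(S);y=z-L3*np.cos(S)-hh;d=np.hypot(x,y);c=(d*d-a*a-b*b)/(2*a*b)
    if abs(c)>1:return None
    q3=np.arccos(c);q2=np.arctan2(x,y)-np.arctan2(b*np.sin(q3),a+b*np.cos(q3));return np.round([q2,q3,S-q2-q3],2)
for th in(25,35,45,55,65):
    S=np.radians(90+th);print(th,[ik(r,z,S) for r,z in((.48,.07),(.52,.07),(.565,.09),(.605,.175))])
```

```text
100 [117] [141] [152, 153, 154, 155, 156, 157, 158, 159, 160, 180, 181, 182, 183, 184, 185, 186, 188, 189, 190]
180 [114] [149] [152, 153, 154, 155, 156, 181, 182, 183, 184, 185, 186, 188, 189, 190]
258 [114] [150] [152, 153, 154, 155, 156, 181, 182, 183, 184, 185, 186, 189, 190, 191]
340 [114] [150] [153, 154, 155, 156, 157, 181, 182, 183, 184, 185, 186, 187, 189, 190, 191]
430 [116] [151] [153, 154, 155, 156, 157, 180, 189, 190, 191]
25 [array([-0.41,  2.89, -0.46]), array([-0.22,  2.77, -0.54]), array([-0.16,  2.66, -0.49]), array([-0.32,  2.56, -0.22])]
35 [array([-0.56,  2.82, -0.09]), array([-0.35,  2.71, -0.17]), array([-0.26,  2.59, -0.15]), array([-0.34,  2.46,  0.07])]
45 [array([-0.54,  2.71,  0.18]), array([-0.36,  2.6 ,  0.11]), array([-0.26,  2.48,  0.13]), array([-0.3 ,  2.33,  0.33])]
55 [array([-0.45,  2.58,  0.4 ]), array([-0.3 ,  2.48,  0.36]), array([-0.2 ,  2.35,  0.38]), array([-0.22,  2.19,  0.56])]
65 [array([-0.33,  2.43,  0.6 ]), array([-0.2 ,  2.34,  0.57]), array([-0.11,  2.21,  0.6 ]), array([-0.11,  2.04,  0.78])]
```

The arm reaches about 55–60° below horizontal, so I'll keep the current tilt. The finger axis is already nearly on the entry line, so I'll advance 150 mm along it and look.

```bash
python3 -m pendant '[[-0.2,0,0.8,0,0,0,1],[0,0,0.8,0,0,0,1],[0,0,0.8,0,0,0,1],[0,0,0.8,0,0,0,1],[0,0,0,0,0,0,1]]'
python3 - <<'E'
from h import *
s=env.get_obs();print(s['joint_positions'].round(3),s['tcp_pos']);print(Ro.from_rotvec(s['eef_rot']).as_matrix().round(3))
im=optics.read_camera("wrist");cv2.imwrite("pics/w2.png",im[:,:,::-1])
E
```

```text
time_s: 4.57
tcp_pos: [0.4781, -0.014, 0.1817]
eef_rot: [2.944, -0.275, 0.869]
wrist_force: [-0.7, 0.4, 0.1]
opening: 0.0
gripper_force: 0.0
[-0.191 -0.576  2.412 -0.007  0.731  1.57 ] [ 0.47805164 -0.01401504  0.18173655]
[[ 0.825 -0.187  0.533]
 [-0.154 -0.982 -0.108]
 [ 0.544  0.007 -0.839]]
```

View pics/w2.png

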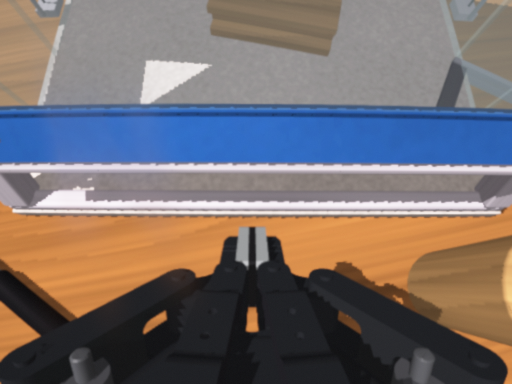

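The lip's front face is at rows 164–171, with the fingertips at (252,228) just below and in front of it. I'll triangulate the lower edge from the two wrist poses.

Run:
```python
from h import *
s1=dict(tcp_pos=np.array([.4168,-.0002,.2951]),eef_rot=np.array([2.939,-.274,.886]));s2=env.get_obs()
W1,W2=cam("wrist",s1),cam("wrist",s2)
im=cv2.imread("pics/w2.png")
for c in(150,252,350): print(c,[ (i+158,im[i+158,c].tolist()) for i in range(0,18,1)] if c==252 else [i+155 for i in range(60) if im[i+155,c].min()>165])
f=np.array([.981,-.195,0]);yh=np.array([.195,.981,0])
def plane2(c,p): # ray in (r,z)
    o,v=ray(c,p);return np.array([o@f,o[2]]),np.array([v@f,v[2]])
for r1,r2 in((156.5,171),(157,171),(156.5,170)):
    o1,v1=plane2(W1,(252,r1));o2,v2=plane2(W2,(252,r2))
    k=np.linalg.solve(np.c_[v1,-v2],o2-o1);E=o1+k[0]*v1
    # tool coordinates
    X=E[0]*f+np.array([0,0,E[1]])+yh*(s2['tcp_pos']@yh);R=Ro.from_rotvec(s2['eef_rot']).as_matrix()
    print("E",E,"in tool",R.T@(X-s2['tcp_pos']))
print("yaw check",)
```

```text
150 [164, 165, 166, 167, 168, 169, 170, 201, 202, 203, 204, 205, 206, 207, 208, 211, 212, 213]
252 [(158, [196, 108, 49]), (159, [196, 108, 49]), (160, [195, 108, 52]), (161, [186, 109, 64]), (162, [161, 112, 95]), (163, [133, 116, 120]), (164, [142, 134, 143]), (165, [193, 184, 194]), (166, [229, 221, 230]), (167, [237, 231, 238]), (168, [237, 231, 238]), (169, [227, 218, 228]), (170, [200, 191, 201]), (171, [179, 170, 180]), (172, [160, 153, 162]), (173, [140, 138, 148]), (174, [131, 134, 145]), (175, [129, 133, 144])]
350 [165, 166, 167, 168, 169, 170, 171, 202, 203, 204, 205, 206, 207, 208, 209, 211, 212, 213, 214]
E [0.55043782 0.07842832] in tool [ 0.00774942 -0.0001609   0.13208986]
E [0.55465429 0.06680301] in tool [ 0.00493003 -0.00020906  0.14413071]
E [0.5574148 0.0621165] in tool [ 0.00468198 -0.00022025  0.1495644 ]
yaw check
```

Run:
```python
from h import *
s1=dict(tcp_pos=np.array([.4168,-.0002,.2951]),eef_rot=np.array([2.939,-.274,.886]));s2=env.get_obs()
W1,W2=cam("wrist",s1),cam("wrist",s2);A,B=cam("scene"),cam("side")
im=cv2.imread("pics/w1.png");x=[c for c in range(512) if im[154,c].min()>165];print(x[:12],x[-5:])
h=cv2.cvtColor(im,cv2.COLOR_BGR2HSV);bl=cv2.inRange(h,(100,140,60),(122,255,255));c=np.where(bl[135])[0];print("blue135",c.min(),c.max());
x0,x1=76,444
L,R=(x0,156),(x1,157)
oL,vL=ray(W1,L);oR,vR=ray(W1,R);k=.47/np.linalg.norm(vR-vL);print("by width",oL+k*vL,oR+k*vR)
for n,w,a,b in(("L",L,(290,126.2),(251.4,132)),("R",R,(188,232),(234.2,256))):
    for cs in([(W1,w),(A,a)],[(W1,w),(B,b)],[(W1,w),(A,a),(B,b)]):
        X,e=tri([ray(*q) for q in cs]);print(n,X.round(4),np.round(e,4))
# E for given z
f=np.array([.981,-.195,0])
for z in(.09,.1,.11,.12):
    X=onz(W2,(252,171),z);Rm=Ro.from_rotvec(s2['eef_rot']).as_matrix();print(z,X@f,(Rm.T@(X-s2['tcp_pos'])).round(4))
# pointer / marker in w1
g=cv2.inRange(h,(45,120,60),(75,255,255));o=cv2.inRange(h,(3,170,150),(14,255,255))
for m in(g,o):
    k,_,st,ce=cv2.connectedComponentsWithStats(m);print([(st[i].tolist(),ce[i].round(1).tolist()) for i in range(1,k) if st[i][4]>10][:5])
```

```text
[72, 73, 74, 75, 76, 77, 78, 79, 80, 81, 82, 83] [439, 440, 441, 442, 458]
blue135 87 446
by width [0.5892102  0.19711362 0.10231915] [ 0.49627793 -0.26347662  0.11328362]
L [0.5864 0.195  0.109 ] [0.0014 0.0014]
L [0.5899 0.1968 0.1089] [0.0043 0.0043]
L [0.5885 0.1946 0.1115] [0.004  0.001  0.0048]
R [ 0.4999 -0.2649  0.1092] [0.003 0.003]
R [ 0.5004 -0.267   0.1084] [0.0027 0.0027]
R [ 0.5011 -0.2655  0.1087] [0.0038 0.0026 0.0021]
0.09 0.5462408020620403 [1.04e-02 1.00e-04 1.20e-01]
0.1 0.5426138266392333 [1.280e-02 1.000e-04 1.096e-01]
0.11 0.5389868512164264 [0.0152 0.0001 0.0993]
0.12 0.5353598757936195 [0.0177 0.0001 0.0889]
[([0, 56, 13, 18, 149], [4.5, 65.5])]
[([0, 97, 4, 4, 11], [1.1, 98.5]), ([4, 96, 8, 4, 11], [7.3, 97.5]), ([52, 133, 19, 8, 121], [61.1, 136.7]), ([284, 248, 8, 4, 14], [287.9, 249.1]), ([417, 297, 9, 4, 11], [421.4, 298.8])]
```

The lip edge is at z≈0.107, which puts it at about x=+15, z=+102 mm in the tool frame. I'll shift 8 mm to -x for clearance and insert until the tips are about 28 mm past the edge, then take a side view.

```bash
python3 -m pendant '[[-0.2,0,0.5,0,0,0,1],[0,0,0.6,0,0,0,1],[0,0,0.6,0,0,0,1],[0,0,0.6,0,0,0,1],[0,0,0.5,0,0,0,1]]'
python3 -m pendant '[[0,0,0.4,0,0,0,1],[0,0,0,0,0,0,1]]'
python3 - <<'E'
from h import *
s=env.get_obs();print(s['joint_positions'].round(3),s['tcp_pos'])
R=Ro.from_rotvec(s['eef_rot']).as_matrix();f=np.array([.981,-.195,0]);print("slope in tool",R.T@(f*.4226+np.array([0,0,.9063])))
im=optics.read_camera("wrist");cv2.imwrite("pics/w3.png",im[:,:,::-1]);b=optics.read_camera("side")[:,:,::-1];cv2.imwrite("pics/s3.png",b)
o=np.zeros((400,800,3),np.uint8);o[:300,:400]=cv2.resize(im[:,:,::-1],(400,300));o[:,400:]=cv2.resize(b[60:260,160:360],(400,400),interpolation=2);cv2.imwrite("pics/v3.png",o)
E
```

```text
time_s: 5.03
tcp_pos: [0.537, -0.0255, 0.094]
eef_rot: [2.934, -0.274, 0.895]
wrist_force: [0.3, -0.1, 0.9]
opening: 0.0
gripper_force: 0.0
time_s: 5.2
tcp_pos: [0.5443, -0.0272, 0.0785]
eef_rot: [2.937, -0.274, 0.888]
wrist_force: [-0.7, 0.3, 0.2]
opening: -0.0
gripper_force: 0.0
[-0.192 -0.147  2.34  -0.01   0.361  1.574] [ 0.54433306 -0.02719889  0.07854262]
slope in tool [ 0.85427382  0.0096279  -0.519772  ]
```

View pics/v3.png

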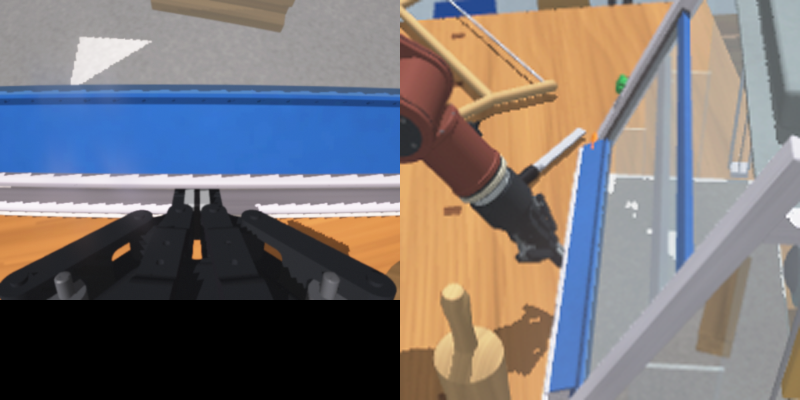

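The tips have passed beneath the lip (they are hidden behind it in the wrist view) and force is still about zero. I'll go 15 mm deeper, then lift along the slope. In tool axes, 10 mm up the slope is dx +8.5, dz −5.2 mm.

```bash
python3 -m pendant '[[0,0,0.2,0,0,0,1],[0,0,0.18,0,0,0,1],[0.11,0,-0.065,0,0,0,1],[0.11,0,-0.065,0,0,0,1],[0,0,0,0,0,0,1]]'
python3 -m pendant '[[0.107,0,-0.065,0,0,0,1],[0.107,0,-0.065,0,0,0,1],[0.107,0,-0.065,0,0,0,1],[0.107,0,-0.065,0,0,0,1]]'
python3 -m pendant '[[0.107,0,-0.065,0,0,0,1],[0.107,0,-0.065,0,0,0,1],[0.107,0,-0.065,0,0,0,1],[0.107,0,-0.065,0,0,0,1],[0,0,0,0,0,0,1]]'
python3 - <<'E'
from h import *
im={n:optics.read_camera(n)[:,:,::-1] for n in("wrist","side","scene")}
for n in im: cv2.imwrite(f"pics/{n}4.png",im[n])
o=np.zeros((400,800,3),np.uint8);o[:300,:400]=cv2.resize(im["wrist"],(400,300));o[:,400:]=cv2.resize(im["side"][60:160,210:310],(400,400),interpolation=2);cv2.imwrite("pics/v4.png",o)
E
```

```text
time_s: 5.72
tcp_pos: [0.5569, -0.0292, 0.0773]
eef_rot: [2.935, -0.274, 0.893]
wrist_force: [-7.9, 0.7, 4.8]
opening: -0.0
gripper_force: 0.4
time_s: 6.05
tcp_pos: [0.5639, -0.0305, 0.0931]
eef_rot: [2.937, -0.274, 0.888]
wrist_force: [-6.1, -0.2, -2.3]
opening: -0.0002
gripper_force: 2.1
time_s: 6.47
tcp_pos: [0.573, -0.0322, 0.1123]
eef_rot: [2.936, -0.274, 0.89]
wrist_force: [-11.5, 1.0, 4.9]
opening: -0.0001
gripper_force: 1.5
```

View pics/v4.png

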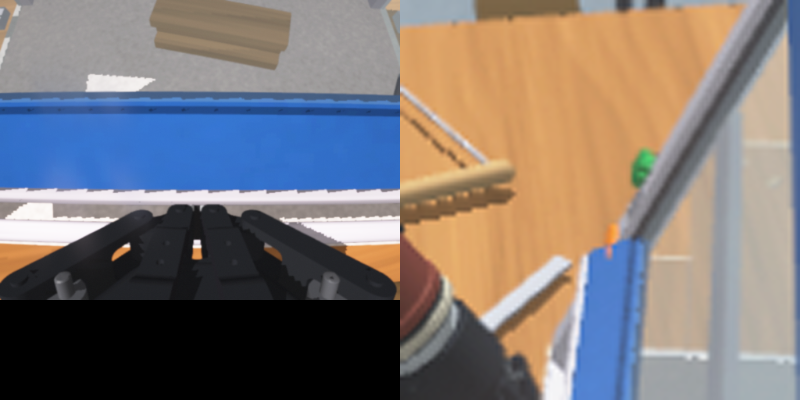

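The window has risen: the side view now shows the pointer at (263,119.5) and the marker collar at (270,101). The wrist force is mostly along the lip's +x, so the finger link is touching the lip's front face. I'll ease down and back off 12 mm along the tool, and measure the remaining travel.

```bash
python3 -m pendant '[[-0.17,0,0.1,0,0,0,1],[0,0,-0.3,0,0,0,1],[0,0,0,0,0,0,1]]'
python3 - <<'E'
from h import *
A,B=cam("scene"),cam("side")
for k in("0","4"):
  for n in("scene","side"):
    im=cv2.imread(f"pics/{n}{k}.png");h=cv2.cvtColor(im,cv2.COLOR_BGR2HSV)
    if n=="side": x0,y0=245,85
    else: x0,y0=280,85
    h=h[y0:y0+60,x0:x0+60]
    for nm,lo,hi in(("g",(40,90,50),(80,255,255)),("o",(5,190,200),(14,255,255))):
        K,_,st,ce=cv2.connectedComponentsWithStats(cv2.inRange(h,lo,hi),connectivity=8)
        print(k,n,nm,[((st[i][:2]+[x0,y0]).tolist(),st[i][2:].tolist(),(ce[i]+[x0,y0]).round(1).tolist()) for i in range(1,K) if st[i][4]>2][:5])
# predicted slopes per 10mm around pointer
P=np.array([.6097,.2006,.1212]);u=np.array([.981*.4226,-.195*.4226,.9063])
print(np.c_[[proj(A,P+u*d)[0] for d in(0,.03,.06,.09)],[proj(B,P+u*d)[0] for d in(0,.03,.06,.09)]].round(1))
a=cv2.imread("pics/side4.png")[85:145,240:300];b=cv2.imread("pics/scene4.png")[80:140,285:345]
o=np.hstack([cv2.resize(a,(390,390),interpolation=2),cv2.resize(b,(390,390),interpolation=2)]);cv2.imwrite("pics/v5.png",o)
E
```

```text
time_s: 6.87
tcp_pos: [0.5631, -0.03, 0.1156]
eef_rot: [2.936, -0.274, 0.892]
wrist_force: [-7.1, 0.6, -0.9]
opening: -0.0
gripper_force: 2.9
0 scene g [([315, 99], [9, 9, 36], [319.2, 103.0])]
0 scene o [([296, 122], [4, 4, 4], [297.5, 123.5])]
0 side g [([268, 97], [5, 9, 30], [269.9, 101.1])]
0 side o []
4 scene g [([315, 99], [9, 9, 35], [319.1, 103.0])]
4 scene o []
4 side g [([268, 97], [5, 9, 30], [269.9, 101.1])]
4 side o []
[[297.7 125.2 256.4 128.9]
 [301.8 120.8 260.2 122.5]
 [306.  116.3 264.1 115.8]
 [310.4 111.6 268.1 109. ]]
```

View pics/v5.png

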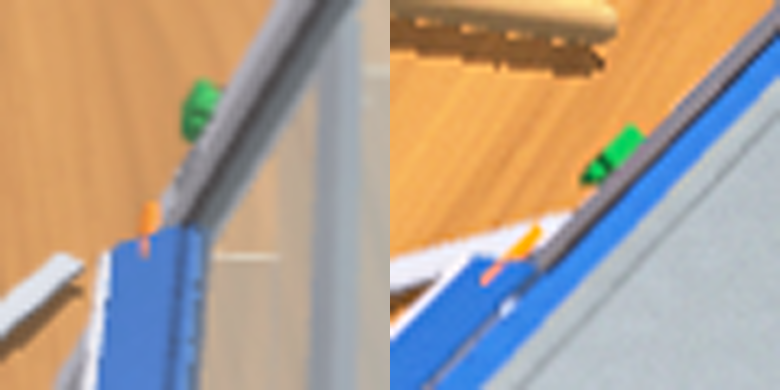

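Both views show the pointer about 16 px (roughly 55–60 mm) below the green marker. I'll ease down off the lip and slide left beneath it, so the wrist camera can see pointer and marker close by while I push.

```bash
python3 -m pendant '[[-0.25,0,0.05,0,0,0,1],[-0.02,-0.6,0,0,0,0,1],[0,-0.8,0,0,0,0,1],[0,-0.8,0,0,0,0,1],[0,-0.8,0,0,0,0,1]]'
python3 -m pendant '[[0,0,0,0,0,0,1]]'
python3 - <<'E'
from h import *
s=env.get_obs();print(s['joint_positions'].round(3))
np.savez("s6.npz",p=s['tcp_pos'],r=s['eef_rot'])
im=optics.read_camera("wrist")[:,:,::-1];cv2.imwrite("pics/w6.png",im)
cv2.imwrite("pics/w6v.png",im)
E
```

```text
time_s: 7.28
tcp_pos: [0.5789, 0.0906, 0.1066]
eef_rot: [2.936, -0.276, 0.896]
wrist_force: [0.3, -0.9, 0.5]
opening: 0.0003
gripper_force: 0.0
time_s: 7.37
tcp_pos: [0.5799, 0.0943, 0.1073]
eef_rot: [2.939, -0.268, 0.899]
wrist_force: [-0.1, 0.2, -0.4]
opening: -0.0001
gripper_force: 0.0
[ 0.126 -0.06   2.197 -0.396  0.465  2.185]
```

View pics/w6v.png

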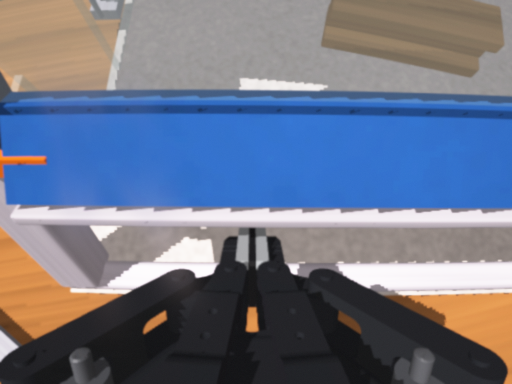

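The wrist view shows the lip's left end at (12,212) and the orange pointer at (0–45,160); the marker is just out of frame to the left. I'll turn the tool 18° left about the tip to bring it in, and measure it by colour masks.

```bash
python3 -m pendant '[[0,0,0,0.073,0,-0.112,1],[0,0,0,0.073,0,-0.112,1],[0,0,0,0.073,0,-0.112,1],[0,0,0,0,0,0,1]]'
cat > look.py <<'E'
from h import *
import sys
s=env.get_obs();R=Ro.from_rotvec(s['eef_rot']).as_matrix();print("t",s['time_s'],"q",s['joint_positions'].round(3),"F",s['wrist_force'].round(1),"tcp",s['tcp_pos'].round(4))
im=optics.read_camera("wrist")[:,:,::-1];cv2.imwrite(f"pics/{sys.argv[1]}.png",im)
u=np.array([.981*.4226,-.195*.4226,.9063]);print("slope/10mm in norm tool",(R.T@u/4).round(3),"lip-x",(R.T@np.array([.981*.9063,-.195*.9063,-.4226])/4).round(3))
h=cv2.cvtColor(im.copy(),cv2.COLOR_BGR2HSV)
for nm,lo,hi in(("green",(40,100,40),(80,255,255)),("orange",(3,215,180),(14,255,255))):
    K,_,st,ce=cv2.connectedComponentsWithStats(cv2.inRange(h,lo,hi));print(nm,[(st[i].tolist(),ce[i].round(1).tolist()) for i in range(1,K) if st[i][4]>30])
E
python3 look.py w7
```

```text
time_s: 7.75
tcp_pos: [0.5764, 0.0882, 0.1041]
eef_rot: [3.005, 0.016, 0.896]
wrist_force: [-0.2, -1.2, -0.4]
opening: 0.0001
gripper_force: 0.0
t 7.75 q [ 0.026 -0.095  2.23  -0.04   0.427  1.618] F [-0.2 -1.2 -0.4] tcp [0.5764 0.0882 0.1041]
slope/10mm in norm tool [ 0.211  0.023 -0.133] lip-x [0.128 0.045 0.21 ]
green []
orange [([0, 105, 34, 17, 214], [10.4, 111.3])]
```

```bash
python3 -m pendant '[[0.09,-0.53,0.057,0,0,0,1],[0.09,-0.53,0.057,0,0,0,1],[0.09,-0.53,0.057,0,0,0,1],[0,0,0,0,0,0,1]]'
python3 look.py w8
```

```text
time_s: 8.13
tcp_pos: [0.5897, 0.1554, 0.1045]
eef_rot: [3.006, 0.011, 0.899]
wrist_force: [0.6, 0.7, 0.9]
opening: -0.0004
gripper_force: 0.0
t 8.1333 q [ 0.185 -0.012  2.152 -0.244  0.44   1.94 ] F [0.6 0.7 0.9] tcp [0.5897 0.1554 0.1045]
slope/10mm in norm tool [ 0.211  0.022 -0.132] lip-x [0.127 0.045 0.21 ]
green []
orange [([171, 138, 42, 11, 123], [192.1, 142.9])]
```

Run:
```python
import cv2,numpy as np
a=cv2.imread("pics/w7.png");b=cv2.imread("pics/w8.png")
o=np.zeros((600,800,3),np.uint8);o[:300,:400]=cv2.resize(a,(400,300));o[:300,400:]=cv2.resize(b,(400,300));o[300:,:400]=cv2.resize(b[0:240,0:320],(400,300));o[300:,400:]=cv2.resize(cv2.imread("pics/side4.png")[80:140,235:315],(400,300));cv2.imwrite("pics/v8.png",o)
```

```text
(no output)
```

View pics/v8.png

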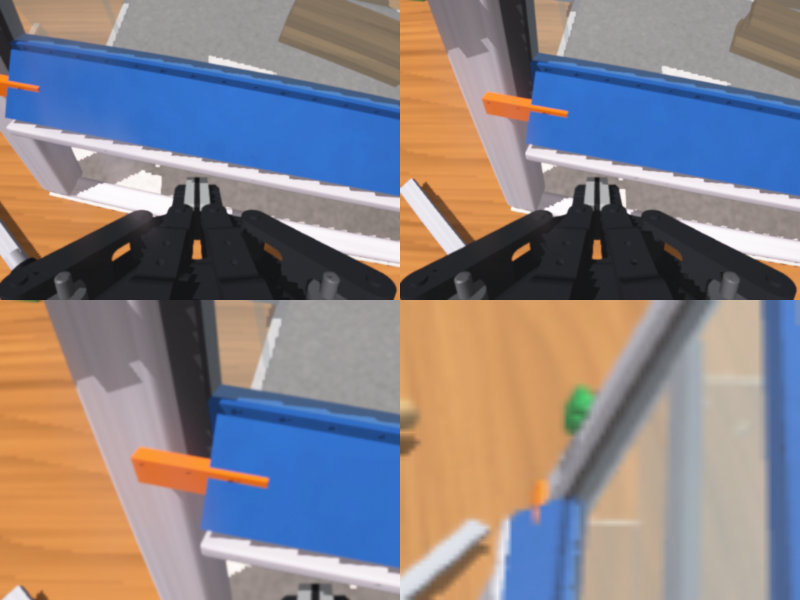

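The pointer plate's tip is at (106–168, 120–154) in w8, with the marker just off the top-left at about (22,0). The tips are roughly 21 mm clear beneath the lip. I'll insert 10 mm more, lift in small steps and re-measure.

```bash
python3 -m pendant '[[0,0,0.25,0,0,0,1],[0.106,0.011,-0.066,0,0,0,1],[0.106,0.011,-0.066,0,0,0,1],[0.106,0.011,-0.066,0,0,0,1],[0.106,0.011,-0.066,0,0,0,1]]'
python3 -m pendant '[[0.106,0.011,-0.066,0,0,0,1],[0.106,0.011,-0.066,0,0,0,1],[0.106,0.011,-0.066,0,0,0,1],[0.106,0.011,-0.066,0,0,0,1],[0,0,0,0,0,0,1]]'
sed -i 's/(3,215,180),(14,255,255)/(5,200,150),(14,255,255)/' look.py; python3 look.py w9
python3 - <<'E'
import cv2,numpy as np
from h import *
for k in("w8","w9"):
    im=cv2.imread(f"pics/{k}.png")
    for r in (0,10,20,40,60,80,100,120,130,140): print(k,r,[im[r,c].tolist() for c in range(90,180,15)]) if r in(120,130) else 0
E
```

```text
time_s: 8.6
tcp_pos: [0.6017, 0.151, 0.1131]
eef_rot: [3.007, 0.011, 0.891]
wrist_force: [-2.0, 1.4, -2.7]
opening: 0.0003
gripper_force: 1.8
time_s: 9.02
tcp_pos: [0.6117, 0.15, 0.1328]
eef_rot: [3.005, 0.013, 0.897]
wrist_force: [-4.1, -1.6, 0.1]
opening: -0.0002
gripper_force: 1.9
t 9.0167 q [ 0.165 -0.016  2.091 -0.194  0.501  1.87 ] F [-4.1 -1.6  0.1] tcp [0.6117 0.15   0.1328]
slope/10mm in norm tool [ 0.211  0.023 -0.133] lip-x [0.128 0.045 0.21 ]
green [([0, 35, 73, 81, 3896], [29.7, 80.3])]
orange [([171, 171, 34, 10, 90], [187.5, 175.8])]
w8 120 [[178, 174, 192], [178, 171, 190], [64, 153, 251], [141, 142, 181], [67, 61, 82], [53, 47, 55]]
w8 130 [[176, 173, 192], [142, 154, 203], [48, 113, 226], [61, 147, 250], [60, 148, 251], [45, 149, 252]]
w9 120 [[130, 127, 139], [130, 125, 139], [128, 122, 134], [93, 88, 101], [61, 54, 63], [140, 77, 43]]
w9 130 [[128, 126, 142], [132, 128, 145], [129, 124, 137], [113, 107, 124], [66, 57, 70], [197, 110, 58]]
```

```bash
cat > pm.py <<'E'
from h import *
import sys
def masks(im):
    I=im.astype(int);b,g,r=I[...,0],I[...,1],I[...,2]
    G=((g>r*1.4)&(g>b*1.3)&(g>40)).astype(np.uint8)
    h=cv2.cvtColor(im,cv2.COLOR_BGR2HSV)
    O=((h[...,0]>=6)&(h[...,0]<=15)&(h[...,1]>185)&(r>190)).astype(np.uint8)
    return G,O
if __name__=="__main__":
    im=cv2.imread(f"pics/{sys.argv[1]}.png");G,O=masks(im)
    for nm,M in(("G",G),("O",O)):
        K,l,st,ce=cv2.connectedComponentsWithStats(M)
        for i in range(1,K):
            if st[i][4]>60 and st[i][1]<220:
                m=l==i;print(nm,st[i].tolist(),ce[i].round(1))
                x,y,w,hh,_=st[i]
                for c in range(x,x+w,max(1,w//10)):
                    rr=np.where(m[:,c])[0];print("  col",c,rr.min(),rr.max(),len(rr)) if len(rr) else 0
E
python3 pm.py w8; echo; python3 pm.py w9
```

```text
O [107, 119, 107, 35, 1379] [144.5 134.7]
  col 107 125 127 3
  col 117 120 144 25
  col 127 122 146 25
  col 137 123 139 14
  col 147 125 134 10
  col 157 125 148 24
  col 167 135 140 6
  col 177 137 142 6
  col 187 140 144 5
  col 197 142 146 5
  col 207 144 147 4

G [0, 35, 80, 80, 4211] [32.2 79.7]
  col 0 46 106 61
  col 8 42 107 66
  col 16 36 109 74
  col 24 35 110 76
  col 32 52 111 60
  col 40 54 113 60
  col 48 55 114 60
  col 56 71 106 36
  col 64 73 107 35
  col 72 74 108 30
O [99, 150, 106, 31, 1128] [133.7 163.7]
  col 99 157 158 2
  col 109 150 174 22
  col 119 152 173 21
  col 129 154 170 16
  col 139 156 168 13
  col 149 157 167 11
  col 159 168 169 2
  col 169 169 173 5
  col 179 173 175 3
  col 189 175 177 3
  col 199 177 180 4
```

```bash
python3 -c "
from h import *
s=env.get_obs();np.savez('w9.npz',p=s['tcp_pos'],r=s['eef_rot'])"
python3 -m pendant '[[0.106,0.011,-0.066,0,0,0,1],[0.106,0.011,-0.066,0,0,0,1],[0,0,0,0,0,0,1]]'
python3 look.py w10; python3 pm.py w10
python3 -c "
from h import *
s=env.get_obs();np.savez('w10.npz',p=s['tcp_pos'],r=s['eef_rot'])"
```

```text
time_s: 9.32
tcp_pos: [0.616, 0.1495, 0.1418]
eef_rot: [3.005, 0.014, 0.897]
wrist_force: [-3.8, -1.2, 0.7]
opening: 0.0003
gripper_force: 2.0
t 9.3167 q [ 0.162 -0.021  2.077 -0.183  0.519  1.856] F [-3.8 -1.2  0.7] tcp [0.616  0.1495 0.1418]
slope/10mm in norm tool [ 0.211  0.023 -0.133] lip-x [0.128 0.045 0.21 ]
green [([0, 60, 83, 78, 4042], [35.4, 103.7])]
orange [([171, 171, 35, 11, 97], [188.5, 176.1])]
G [0, 60, 84, 77, 4276] [ 36.9 102.9]
  col 0 74 114 41
  col 8 73 126 54
  col 16 71 128 58
  col 24 66 130 65
  col 32 61 131 71
  col 40 72 133 62
  col 48 80 134 55
  col 56 82 135 54
  col 64 92 129 38
  col 72 98 129 32
  col 80 100 131 19
O [99, 149, 107, 33, 1158] [134.5 164.2]
  col 99 158 158 1
  col 109 152 174 23
  col 119 152 175 23
  col 129 154 172 14
  col 139 156 169 14
  col 149 157 167 11
  col 159 167 169 3
  col 169 169 173 5
  col 179 171 175 5
  col 189 175 177 3
  col 199 177 179 3
```

The pointer is fixed in the picture while the marker comes down, leaving roughly 16 mm. I'll lift 9 mm more, then drop the hand 75 mm down the slope to get a squarer view and a long baseline.

```bash
python3 -m pendant '[[0.106,0.011,-0.066,0,0,0,1],[0.08,0.009,-0.05,0,0,0,1],[0,0,0,0,0,0,1]]'
python3 look.py w11 | tail -2; python3 pm.py w11
python3 -c "
from h import *
s=env.get_obs();np.savez('w11.npz',p=s['tcp_pos'],r=s['eef_rot']);print(s['tcp_pos'])"
python3 -m pendant '[[-0.42,-0.045,0.265,0,0,0,1],[-0.42,-0.045,0.265,0,0,0,1],[-0.42,-0.045,0.265,0,0,0,1],[-0.32,-0.03,0.2,0,0,0,1],[0,0,0,0,0,0,1]]'
python3 look.py w12; python3 pm.py w12
python3 -c "
from h import *
s=env.get_obs();np.savez('w12.npz',p=s['tcp_pos'],r=s['eef_rot'])"
```

```text
time_s: 9.62
tcp_pos: [0.6194, 0.1487, 0.1495]
eef_rot: [3.006, 0.014, 0.897]
wrist_force: [-4.6, -0.0, 0.2]
opening: -0.0
gripper_force: 2.0
green [([0, 80, 90, 74, 3855], [42.0, 121.4])]
orange [([170, 171, 35, 10, 92], [187.4, 175.9])]
G [0, 80, 90, 74, 4007] [ 42.9 120.5]
  col 0 105 114 10
  col 9 95 128 34
  col 18 93 143 51
  col 27 91 145 55
  col 36 85 147 63
  col 45 84 149 66
  col 54 101 150 50
  col 63 102 152 51
  col 72 113 146 34
  col 81 118 147 30
O [99, 151, 107, 30, 1219] [134.2 164.9]
  col 99 157 158 2
  col 109 153 174 22
  col 119 152 176 25
  col 129 154 175 22
  col 139 156 171 15
  col 149 157 167 11
  col 159 168 170 3
  col 169 169 173 5
  col 179 171 176 5
  col 189 175 178 4
  col 199 177 180 4
[0.61933752 0.14869333 0.14934681]
time_s: 10.08
tcp_pos: [0.5851, 0.1543, 0.0774]
eef_rot: [3.007, 0.015, 0.888]
wrist_force: [-1.8, -0.5, -0.0]
opening: -0.0004
gripper_force: 0.0
t 10.0833 q [ 0.185  0.033  2.168 -0.275  0.389  1.971] F [-1.8 -0.5 -0. ] tcp [0.5851 0.1543 0.0774]
slope/10mm in norm tool [ 0.21   0.023 -0.134] lip-x [0.129 0.045 0.21 ]
green []
orange []
```

```bash
python3 -m pendant '[[0.42,0.045,-0.265,0,0,0,1],[0.32,0.035,-0.2,0,0,0,1],[0,0,0,0,0,0,1]]'
python3 look.py w13; python3 pm.py w13
python3 -c "
from h import *
s=env.get_obs();np.savez('w13.npz',p=s['tcp_pos'],r=s['eef_rot'])"
```

```text
time_s: 10.38
tcp_pos: [0.6076, 0.1522, 0.1192]
eef_rot: [3.003, 0.013, 0.912]
wrist_force: [1.6, 1.5, 1.7]
opening: -0.0
gripper_force: 0.0
t 10.3833 q [ 0.171 -0.004  2.113 -0.217  0.459  1.899] F [1.6 1.5 1.7] tcp [0.6076 0.1522 0.1192]
slope/10mm in norm tool [ 0.212  0.023 -0.131] lip-x [0.126 0.045 0.211]
green [([0, 0, 64, 82, 3486], [24.4, 45.2])]
orange [([73, 80, 132, 37, 1432], [125.7, 96.5])]
G [0, 0, 68, 81, 3641] [26.  44.5]
  col 0 0 75 76
  col 6 0 76 77
  col 12 3 77 75
  col 18 11 78 68
  col 24 11 79 69
  col 30 12 80 69
  col 36 17 80 59
  col 42 30 71 42
  col 48 31 71 41
  col 54 32 71 40
  col 60 34 52 19
  col 66 53 58 6
O [72, 79, 134, 40, 2626] [120.6  98.1]
  col 72 84 87 4
  col 85 80 110 31
  col 98 79 112 34
  col 111 82 115 34
  col 124 84 117 32
  col 137 85 109 25
  col 150 96 102 7
  col 163 98 104 7
  col 176 100 105 6
  col 189 102 109 8
  col 202 104 111 7
```

Run:
```python
from pm import *
for k,r0,r1 in(("w13",20,124),("w11",82,184)):
    im=cv2.imread(f"pics/{k}.png");h=cv2.cvtColor(im,cv2.COLOR_BGR2HSV)
    print(k)
    for r in range(r0,r1,3):
        print("%3d "%r+"".join(("G" if p[2]>140 else "g") if 40<=p[0]<=85 and p[1]>90 else ("O" if p[2]>235 else "o") if 3<=p[0]<=16 and p[1]>170 and p[2]>130 else ("#" if p[2]<70 else ".") for p in h[r,30:150:2]))
```

```text
w13
 20 gggg.......................................#################
 23 ggggg......................................#################
 26 ggggg.......................................################
 29 gggggg......................................###############.
 32 ggggGGGGGGGG................................###############.
 35 gGGGGGGGGGGGGggg.............................##############.
 38 GGGGGGGGGGGggggg.............................##############.
 41 ggggggggggg.gggg.............................###############
 44 ggggggggggg...ggg.............................##############
 47 ggggggggggg....gg.............................##############
 50 gggggggggggg....gg............................##############
 53 ggggggggggggg....g.............................#############
 56 ggggggggggggg....g.............................#############
 59 ggggggggggggg..................................#############
 62 gggggggggggggggg................................############
 65 ggggggggggggggg..g..............................############
 68 ggggggggggggggg..................................###
[... 2692 characters left out ...]
..gggggggggg...............oooooooOO..............
154 ....................................OOOOOOOOOOOOOOOOOO......
157 ...................................OOOOOOOOOOOOOOOOOOOOOOOOO
160 ...................................oooooOOOOOOOOOOOOOOOOOOOO
163 ....................................oooooooooooOOOOOOOOOOOOO
166 ....................................oooooooooooooooooooOOOOO
169 .....................................ooooooooooooooooooooooo
172 .....................................ooooooooooooooooooooooo
175 .......................................ooooooooooooooooooooo
178 ................................................oooooooooooo
181 ........................................................oooo
```

```bash
cat > t.py <<'E'
from h import *
def C(k):
    z=np.load(k+".npz");return cam("wrist",dict(tcp_pos=z['p'],eef_rot=z['r']))
u=np.array([.981*.4226,-.195*.4226,.9063]);lx=np.array([.981*.9063,-.195*.9063,-.4226]);yh=np.array([.195,.981,0]);P=np.array([.61,.2,.12])
M=np.c_[lx,yh,u].T
E
python3 - <<'E'
from t import *
a,b=C("w11"),C("w13")
for n,p,q in(("Ptop",(100,158),(73,86)),("Pbot",(105,174),(82,111)),("Mtop",(85,129),(54,40)),("Mbot",(90,146.5),(61,71.5))):
    X,e=tri([ray(a,p),ray(b,q)]);print(n,X.round(4),"lx,y,u",(M@(X-P)*1000).round(1),np.round(e,4))
    for c,w in((a,p),(b,q)):
        o,v=ray(c,w);o2,v2=M@(o-P),M@v
        print("   u at lx -30,-25,-20..:",[(1000*(o2+v2*(L-o2[0])/v2[0])[1:]).round(1).tolist() for L in(-.02,-.01,0,.01)])
E
```

```text
Ptop [0.6505 0.215  0.1887] lx,y,u [ 4.3 22.6 77.8] [0.0001 0.0001]
   u at lx -30,-25,-20..: [[1.0, 105.2], [10.0, 93.9], [18.9, 82.6], [27.8, 71.3]]
   u at lx -30,-25,-20..: [[0.9, 94.8], [9.8, 87.8], [18.7, 80.8], [27.7, 73.9]]
Pbot [0.6469 0.217  0.1782] lx,y,u [ 5.2 23.8 66.6] [0.0003 0.0003]
   u at lx -30,-25,-20..: [[1.5, 98.0], [10.5, 85.5], [19.5, 72.9], [28.5, 60.4]]
   u at lx -30,-25,-20..: [[1.0, 87.5], [9.9, 79.3], [18.8, 71.1], [27.8, 62.8]]
Mtop [0.6568 0.2147 0.2035] lx,y,u [ 3.7 23.5 93.9] [0.0004 0.0004]
   u at lx -30,-25,-20..: [[2.3, 116.0], [11.5, 106.6], [20.6, 97.1], [29.8, 87.7]]
   u at lx -30,-25,-20..: [[1.5, 106.0], [10.6, 100.9], [19.6, 95.9], [28.7, 90.8]]
Mbot [0.6549 0.2191 0.191 ] lx,y,u [ 6.5 27.4 81.4] [0.0001 0.0001]
   u at lx -30,-25,-20..: [[3.0, 109.4], [12.2, 98.8], [21.5, 88.2], [30.8, 77.7]]
   u at lx -30,-25,-20..: [[2.8, 98.3], [12.0, 92.0], [21.3, 85.6], [30.5, 79.2]]
```

Triangulation puts pointer and marker at the same depth, with the 10 mm heights recovered. About 15 mm of travel remains. I'll go up to contact (32 mm), push 12 mm and re-measure.

```bash
python3 -m pendant '[[0.222,0.024,-0.138,0,0,0,1],[0.222,0.024,-0.138,0,0,0,1],[0.222,0.024,-0.138,0,0,0,1],[0.085,0.009,-0.053,0,0,0,1],[0.085,0.009,-0.053,0,0,0,1]]'
python3 -m pendant '[[0.095,0.01,-0.06,0,0,0,1],[0,0,0,0,0,0,1]]'
cat > snap.py <<'E'
from t import *
import sys
k,c0,c1,r0,r1=sys.argv[1],*map(int,sys.argv[2:6])
s=env.get_obs();np.savez(k+".npz",p=s['tcp_pos'],r=s['eef_rot']);print("tcp u",(M@(s['tcp_pos']-P)*1000).round(1),s['wrist_force'].round(1))
im=optics.read_camera("wrist")[:,:,::-1];cv2.imwrite(f"pics/{k}.png",im);h=cv2.cvtColor(im.copy(),cv2.COLOR_BGR2HSV)
for r in range(r0,r1,2):
    print("%3d "%r+"".join(("G" if p[2]>140 else "g") if 40<=p[0]<=85 and p[1]>90 else ("O" if p[2]>235 else "o") if 3<=p[0]<=16 and p[1]>170 and p[2]>130 else ("#" if p[2]<70 else ".") for p in h[r,c0:c1:2]))
z=np.load("w11.npz");print("w11 tcp u",(M@(z['p']-P)*1000).round(1))
E
python3 snap.py w14 60 140 130 182
```

```text
time_s: 10.85
tcp_pos: [0.6194, 0.1484, 0.149]
eef_rot: [3.006, 0.013, 0.896]
wrist_force: [-1.5, 0.4, -2.9]
opening: -0.0001
gripper_force: 1.3
time_s: 11.02
tcp_pos: [0.62, 0.148, 0.1515]
eef_rot: [3.007, 0.014, 0.892]
wrist_force: [-1.9, 0.1, -0.5]
opening: 0.0002
gripper_force: 1.2
tcp u [  4.8 -49.   36.9] [-1.9  0.1 -0.5]
130 gGGGGGGGGGGGGg..........................
132 ggggggGGGGGGg...........................
134 gggggggggggg............................
136 gggggggggggg............................
138 ggggggggggggg...........................
140 ggggggggggggg...........................
142 gggggggggggggg..........................
144 gggggggggggggg..........................
146 ggggggggggggggg.........................
148 gggggggggggggggg........................
150 gggggggggggggggg......ooooOOO...........
152 gggggggg.....gg......ooooOOOOOOOOO......
154 ggggggg.............OOOoOOOOOOOOOOOOOOOO
156 ..gggg.............OOOOOOOOOOOOOOOOOOOOO
158 ...................ooOOOOOOOOOOOOOOOOOOO
160 ...................oooooooOOOOOOOOOOOOOO
162 ....................oooooooooooOOOOOOOOO
164 ....................ooooooooooooooooOOOO
166 .....................ooooooooooooooooooo
168 .....................ooooooooooooooooooo
170 .....................ooooooooooooooooooo
172 ......................oooooooooooooooooo
174 .......................ooooooooooooooooo
176 ............................oooooooooooo
178 ...................................ooooo
180 ........................................
w11 tcp u [  5.  -48.5  34.7]
```

Only 2 mm more was gained, so about 13 mm remains. I'll push 10 mm more in small rows.

```bash
python3 -m pendant '[[0.07,0.008,-0.044,0,0,0,1],[0.07,0.008,-0.044,0,0,0,1],[0.07,0.008,-0.044,0,0,0,1],[0,0,0,0,0,0,1]]'
python3 snap.py w15 60 140 140 182
```

```text
time_s: 11.4
tcp_pos: [0.6249, 0.1472, 0.1615]
eef_rot: [3.006, 0.014, 0.894]
wrist_force: [-6.1, 0.2, -0.7]
opening: 0.0001
gripper_force: 2.5
tcp u [  5.1 -48.9  48.1] [-6.1  0.2 -0.7]
140 GGGGGGg.................................
142 GGGGGgg.................................
144 GGGGgggggggGG...........................
146 gGGgggggggGGGGGGG.......................
148 gggggggggGGGGGGGGGG.....................
150 ggggggggGGGGGGGGGGg...OOOO..............
152 ggggggGGGGGGGGGGGgg.oOOOOOOOOOO.........
154 gggggggggGGGGGGGGg..OOOOOOOOOOOOOOOOOO..
156 ggggggggggggggGGg..OOOOOOOOOOOOOOOOOOOOO
158 ggggggggggggggggg.oOOOOOOOOOOOOOOOOOOOOO
160 ggggggggggggggggg..oooooOOOOOOOOOOOOOOOO
162 gggggggggggggggggg.ooooooooooOOOOOOOOOOO
164 gggggggggggggggggg..ooooooooooooooOOOOOO
166 gggggggggggggggggg..oooooooooooooooooooO
168 ggggggggggggggggggg..ooooooooooooooooooo
170 ggggggggggggggggggg..ooooooooooooooooooo
172 gggggggggg.......gg...oooooooooooooooooo
174 ...ggggggg............oooooooooooooooooo
176 ........gg................oooooooooooooo
178 ................................oooooooo
180 .....................................ooo
w11 tcp u [  5.  -48.5  34.7]
```

Pointer and marker are now almost level, with about 1–2 mm left. I'll drop the hand 35 mm and measure accurately from the second viewpoint.

```bash
python3 -m pendant '[[-0.25,-0.027,0.156,0,0,0,1],[-0.25,-0.027,0.156,0,0,0,1],[-0.24,-0.027,0.15,0,0,0,1],[0,0,0,0,0,0,1]]'
python3 snap.py w16 30 130 60 126
python3 - <<'E'
from t import *
c=C("w15")
for n,p in(("Ptop",(98,159)),("Pbot",(103.5,175)),("Mtop",(93,157.5)),("Mbot",(97,172))):
    o,v=ray(c,p);o2,v2=M@(o-P),M@v;print(n,(1000*(o2+v2*(.005-o2[0])/v2[0])).round(1))
E
```

```text
time_s: 11.78
tcp_pos: [0.607, 0.1499, 0.1252]
eef_rot: [3.008, 0.014, 0.886]
wrist_force: [-0.6, 0.1, -1.5]
opening: 0.0001
gripper_force: 0.0
tcp u [  4.  -49.7   7.6] [-0.6  0.1 -1.5]
 60 ggggggggggggg.oooooooooooooOOOOOOOOOOOOOOOOOOOOOOO
 62 gggggggggggggg.oooooooooooooooooooOOOOOOOOOOOOOOOO
 64 gggggggggggggg.oooooooooooooooooooooooooOOOOOOOOOO
 66 gggggggggggggg..oooooooooooooooooooooooooooooooOOO
 68 gggggggggggggg..oooooooooooooooooooooooooooooooooo
 70 gggggggggggggg..oooooooooooooooooooooooooooooooooo
 72 ggggggggggggggg..ooooooooooooooooooooooooooooooooo
 74 ggggggggggggggg..ooooooooooooooooooooooooooooooooo
 76 ggggggggggggggg..ooooooooooooooooooooooooooooooooo
 78 gggggggggggggggg..oooooooooooooooooooooooooooooooo
 80 gggggggggggggggg..oooooooooooooooooooooooooooooooo
 82 gggggggggggggggg...ooooooooooooooooooooooooooooooo
 84 gggggggg...........ooooooooooooooooooooooooooooooo
 86 ggggggg...............oooooooooooooooooooooooooooo
 88 gggggg......................oooooooooooooooooooooo
 90 gggggg............................oooooooooooooooo
 92 .............................
[... 319 characters left out ...]
................................
106 ..................................................
108 ..................................................
110 ..................................................
112 ..................................................
114 ..................................................
116 ..................................................
118 ..................................................
120 ..................................................
122 ..................................................
124 ..................................................
w11 tcp u [  5.  -48.5  34.7]
Ptop [ 5.  24.  89.7]
Pbot [ 5.  24.5 79.4]
Mtop [ 5.  26.3 90. ]
Mbot [ 5.  27.3 80.6]
```

Run:
```python
from t import *
im=cv2.imread("pics/w16.png");h=cv2.cvtColor(im,cv2.COLOR_BGR2HSV)
for r in range(36,62,2):
    print("%3d "%r+"".join(("G" if p[2]>140 else "g") if 40<=p[0]<=85 and p[1]>90 else ("O" if p[2]>235 else "o") if 3<=p[0]<=16 and p[1]>170 and p[2]>130 else "." for p in h[r,30:100:2]))
c,a=C("w16"),C("w15")
for n,p,q in(("Pbot",(68,84.5),(103.5,175)),("Mbot",(61,83.5),(97,172))):
    o,v=ray(c,p);o2,v2=M@(o-P),M@v;print(n,[(1000*(o2+v2*(L-o2[0])/v2[0])).round(1) for L in(.003,.005,.007)],(M@(tri([ray(c,p),ray(a,q)])[0]-P)*1000).round(1))
```

```text
36 gg.................................
 38 gg.................................
 40 gg.................................
 42 ggggg.g............................
 44 ggggggGGG..........................
 46 ggggGGGGGGGGGGG....................
 48 gggGGGGGGGGGGGgg...................
 50 GGGGGGGGGGGGGggg..OOOOOOOOO........
 52 gggGGGGGGGGGgg..oOOOOOOOOOOOOOOOO..
 54 ggggggggggggg..oOOOOOOOOOOOOOOOOOOO
 56 ggggggggggggg.oOOOOOOOOOOOOOOOOOOOO
 58 ggggggggggggg.oooooooOOOOOOOOOOOOOO
 60 ggggggggggggg.oooooooooooooOOOOOOOO
Pbot [array([ 3. , 22.7, 86.1]), array([ 5. , 24.5, 84.6]), array([ 7. , 26.3, 83.2])] [-4.5 15.7 91.5]
Mbot [array([ 3. , 25.4, 86. ]), array([ 5. , 27.3, 84.5]), array([ 7. , 29.2, 83.1])] [-2.3 20.4 89.8]
```

The pointer is level with the marker, at most about 1 mm below it in both views, and the hand is off the lip. I'll withdraw along the tool axis and check the pointer and marker once more with the fixed cameras.

```bash
python3 -m pendant '[[0,0,-0.5,0,0,0,1],[0,0,-0.8,0,0,0,1],[0,0,-0.8,0,0,0,1],[0,0,-0.8,0,0,0,1],[0,0,-0.6,0,0,0,1]]'
python3 -m pendant '[[0,0,0,0,0,0,1],[0,0,0,0,0,0,1]]'
python3 snap.py w17 70 190 20 110 | grep -E "[gGoO]"
python3 - <<'E'
from h import *
for n,(x,y) in(("side",(240,80)),("scene",(290,80))):
    h=cv2.cvtColor(optics.read_camera(n)[:,:,::-1].copy(),cv2.COLOR_BGR2HSV)[y:y+40,x:x+45]
    print(n);print("\n".join("%d "%(y+i)+"".join("G" if 40<=p[0]<=85 and p[1]>90 else "o" if p[0]<=14 and p[1]>190 and p[2]>190 else "." for p in r) for i,r in enumerate(h) if i%2==0))
E
```

```text
time_s: 12.25
tcp_pos: [0.5333, 0.1507, 0.2495]
eef_rot: [3.005, 0.014, 0.899]
wrist_force: [0.5, 0.5, 0.5]
opening: -0.0001
gripper_force: 0.0
time_s: 12.42
tcp_pos: [0.5345, 0.1509, 0.2494]
eef_rot: [3.005, 0.014, 0.902]
wrist_force: [-0.0, 0.4, -0.4]
opening: 0.0001
gripper_force: 0.0
 64 ..........................................G.................
 66 ...............................####......GG.................
 68 ..............................######....GGG.................
 70 ..............................######....GGG.................
 72 ..............................####....GGGGG.................
 74 .............................#####....GGGGGG................
 76 ..............................###gg..GGGGGGg................
 78 ..............................##ggGGGGGGGGGg................
 80 ..............................#.gGGGGGGGGGGGGGGG............
 82 ..............................#ggggGGGGGGGGGGGGG............
 84 ................................ggggggggGGGGGGGgg...........
 86 ................................ggggggggggggggggg...........
 88 ...........................
[... 1844 characters left out ...]
....
92 .............................................
94 .............................................
96 .............................................
98 .............................................
100 ..............................GGGG...........
102 ............................GGGGG............
104 ...........................GGGG..............
106 ..........................GGG................
108 .............................................
110 .............................................
112 .............................................
114 .............................................
116 .............................................
118 .............................................
```

```bash
python3 -c "
from workcell import env;print(env.sign_off())"
```

```text
the job is handed in; nothing more can be done
None
```

The window stands open with the orange pointer level with the green marker, within about 1 mm and not past it by my camera measurements. The hand was clear when I handed in the job at about 12.5 s; mid-push, one finger also pressed the lip's front face with roughly 12 N until I backed off.

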